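# Clamp the seed jar in the bench shaker with the ratchet handle

### The arm

A 6-joint arm with a two-finger parallel gripper is mounted at the origin on the work surface. World frame = base frame: x ahead of the robot, y to its left, z up, the work surface at z = 0. Lengths are in m, angles in rad, forces in N, time in s.
With the tool pointing down it reaches from about 0.35 to 1 m from the base axis. Payload 7.1 kg.
Tool frame: the origin (TCP) lies between the finger pads; the fingertips stand 22 mm ahead of it and the grasp point (between the pads) lies 3 mm ahead of it; z points along the fingers, y is the line along which they close (so a half turn about z gives the same grasp; the last joint's range is limited). The gripper opens to 85 mm and grips with 20 to 120 N. Pads are 22 mm wide; open, the fingers measure 114 mm over their backs; the gripper's body (76 mm by 85 mm) begins 54 mm behind the grasp point. The pads swing forward as they close: fully open they stand 13 mm farther back than shut.
Start: joints at [-1.15, 0.423, 1.63, -0, 1.089, -0.019], TCP at [0.266, -0.565, 0.253] pointing down, gripper open.
Joint ranges: [-3, 3], [-0.9, 2.11], [0.09, 2.58], [-1.31, 4.45], [0.11, 2.69], [-2.54, 2.54]. Speed limits (rad/s): [2.39, 2.39, 3.01, 3.14, 3.14, 3.14].

### API

Orientations are given as a rotation vector (axis times angle).
In Python, from rig import manip gives the robot as it stands. The module is installed in compiled form; this text tells all that it offers. Calls block until the motion is done:
- manip.move_to(position, orientation): joint-space move of the TCP to a pose.
- manip.servo_line(position, orientation=None, rate=0.15): straight line of the TCP; orientation=None keeps the orientation; rate is the mean speed in m/s.
- manip.set_joints(angles): joint-space move.
- manip.command_gripper(opening, f_grip=None): finger opening in m; f_grip is the grip in N (None keeps the last); returns when the fingers have stopped.
- manip.hold(seconds).
- manip.solve_ik(position, orientation): joint angles nearest the present ones, or None.
- manip.camera(name): name is "scene" or "top"; returns a dict with "image" (480x640x3 uint8, red, green, blue), "fx", "fy", "cx", "cy" (pixels), "k1" (the pictures are not rectified: a ray, as slopes to the right and down, at radius r is drawn at 1 + k1 r^2 times it, then the intrinsics apply), "cam_to_world" (4x4, takes a point from camera to world coordinates). Camera axes: x right, y down, z forward; pixel columns grow to the right and rows downward; lengths in m; the calibration is good to about 2 mm. A picture is of the moment at which its call begins. There is no depth.
A pose or a line that the arm cannot do raises manip.IKError and nothing moves.
- manip.sign_off(): hands the job in; it is judged then, once.
Readings, each from a call of its own:
- manip.get_time(): time.
- manip.get_joint_positions(): joint angles.
- manip.get_joint_vel(): joint speeds.
- manip.get_tau(): joint torques, N m.
- manip.get_position(): TCP position.
- manip.get_ee_rot(): TCP orientation.
- manip.get_contact_force(): force on the tool from outside, world axes, zero at the start.
- manip.get_torque(): the same for the moment, N m.
- manip.get_width(): finger opening in m.
- manip.get_grip_force(): force on a finger pad.
Only numpy, scipy, OpenCV 4.12 (cv2) and the standard library are available. Lean on these libraries where they do the work, as an engineer would, in place of code of your own. Each camera call takes 0.05 s, during which the arm holds its last target. There are 200 camera calls.

### The job

The seed jar in the bench shaker has to be clamped down for shaking, but the clamp's ratchet handle was left set to loosen. Flip the red direction lever on the handle over to tighten (clockwise seen from above) before turning anything, so that the screw is never backed off; then work the blue grip gently back and forth until the pad sits firmly on the lid, which is about 8 newtons of push at the grip against 5 for turning it free (10 would crack the lid). Leave the lever on tighten, let go, and do not disturb the other things on the bench.

Things in the scene. Friction and masses are not known exactly. Their poses are not given: they have to be found in the camera images.
- mixer: Jar shaker, fixed to the bench: white base 200 x 200 x 40 mm, two steel columns, grey bridge (60 x 175 mm, top at z = 165 mm) over the jar. Origin on the bench under the upright clamp screw; x points front to back, y to its left. At mid swing the handle points along its -x. The handle swings level 0.75 rad either side of that, to hard stops.
- handle: Steel ratchet handle, turning about the clamp screw. Origin on the screw axis at bench height; x runs out along the handle, y to its left, z up. Bar 18 mm wide, z = 181 to 191 mm, to x = 140 mm. Clockwise from above tightens. 16 teeth: up to 0.4 rad of a stroke is lost before it bites. Stays where it is left. Pushing it or its lever with over 20 N is forcing it.
- grip_top (a point): Centre of the top face of the blue upright grip on the handle: a cylinder 22 mm across, z = 191 to 237 mm, 130 mm from the screw axis. Turning the free screw takes about 5 N here, freewheeling back about 2 N. Once the pad is on the lid the load climbs by about 0.2 N per mm of grip travel; at 8 N, pushing slowly, the clamp force is about 90 N.
- screw_axis (a point): Point on the clamp screw's axis at the height of the handle's top (z = 191 mm). The screw's friction holds it where it is left; clamped beyond about 100 N it creeps back to that when the push ends.
- lever_tab (a point): Centre of the top face of the red upright tab on the lever's tip: 10 mm along the lever, 8 mm across it, z = 198 to 223 mm. The flat red lever (9 mm wide, top at z = 198 mm) lies on the handle; its upright pivot is on the handle's centre line 42 mm from the screw axis, the tab 34 mm further out. Tab and blue grip are 54 mm or more apart, centre to centre.
- selector (a joint): Turn of the red lever against the handle, rad; 0 = straight out. It snaps over past 0 and rests at 0.15 to 0.36 on either side, as the teeth allow. Negative (tab on the handle's +y side, as at the start): drives counter-clockwise (loosens), freewheels clockwise. Positive (tab pushed clockwise, to the -y side): tightens, freewheels counter-clockwise. Flips at about 1.5 N on the tab.
- pad: Round black pad, 52 mm across, on the screw's lower end. Origin at the centre of its underside, z = 134 mm at the start. It does not turn; it goes down 5 mm per rad of tightening. The gap to the lid is 6 to 10 mm at the start: two to four working strokes. After contact the clamp force grows by about 100 N per mm.
- jar: Clear plastic jar of pale seeds with a red lid, 65 mm across the lid, 76 mm high, standing loose in its seat under the pad. Origin at the centre of its underside. The fingers must not touch it. Firmly clamped is 30 to 160 N from the pad; more cracks the lid.
- spare_jar: Bystander: jar of dark beans with red lid, 65 mm across, 76 mm high, standing on the bench. Origin at the centre of its underside.
- flask: Bystander: small conical glass flask, 76 mm across, 110 mm high. Origin at the centre of its underside.
- tip_box: Bystander: white and yellow pipette tip box, 120 x 85 mm, 57 mm high. Origin at the centre of its underside.
There are look-alikes about, which are no part of the job. Leave any green or purple look-alike of the jar alone.

How it is judged:
On the way, in this order (a step that is already met when the one before it is completed fails the run):
1. the direction lever has been flipped to tighten, with the pad still off the lid (value of joint selector above 0.12 rad and contact force between pad and jar below 1 N), for 0.2 s.
2. the screw has been tightened with the handle until the pad bears on the lid (contact force between pad and jar above 30 N), for 0.2 s.
At the end, for the whole second after the job is handed in: The pad presses on the jar lid with 30 to 160 N, the jar stands upright (within 0.1 rad) in its seat within 15 mm of the screw axis, the lever is on the tighten side (selector above 0.12 rad), and the jar and the handle are at rest (contact force between pad and jar between 30 and 160 N and value of joint selector above 0.12 rad and linear speed of jar below 0.01 m/s and horizontal distance between jar and mixer below 0.015 m and angle between jar's own z axis and vertical below 0.1 rad and angular speed of handle below 0.1 rad/s); the robot touches nothing.
It fails at once if the lid is cracked: the pad presses with more than 160 N (contact force between pad and jar above 160 N).
It fails at once if the handle or its lever is forced: the robot pushes on it with more than 20 N (contact force between any of the arm, the fingers and handle above 20 N).
It fails at once if the screw is backed off: the pad rises more than 2 mm above where it started (z of pad in the frame of mixer above 0.136 m).
It fails at once if the jar is touched by the fingers (contact force between the fingers and jar above 0.5 N).
It fails at once if the spare jar, the flask or the tip box is pushed more than 20 mm (distance of any of spare_jar, flask, tip_box from where it was at the start of the episode above 0.02 m).
It also fails if it takes over 67 s, if anything falls off the work surface, if the arm or the gripper's body presses on something with over 40 N, if the wrist force passes 120 N, or if a joint passes its speed limit or range.

## Working session

There is one attempt and no reset: what is moved stays moved. The work goes in short steps, each a Python script; the robot and the scene stay as the last script left them, time stands still between calls to the robot, and variables do not carry over. Pictures are saved under pics/ and viewed, at most 10 in all, crops included, and the job is handed in when it is done.

```bash
mkdir -p pics
cat > h.py <<'E'
import numpy as np, cv2
from rig import manip as m
def snap(n,f):
    c=m.camera(n); cv2.imwrite('pics/'+f,c['image'][:,:,::-1]); return c
def ray(c,u,v):
    K=np.array([[c['fx'],0,c['cx']],[0,c['fy'],c['cy']],[0,0,1.]])
    d=np.array([(u-c['cx'])/c['fx'],(v-c['cy'])/c['fy']]); p=d.copy()
    for _ in range(20): p=d/(1+c['k1']*(p@p))
    T=np.array(c['cam_to_world']); return T[:3,3],T[:3,:3]@np.array([p[0],p[1],1])
def onz(c,u,v,z):
    o,d=ray(c,u,v); return o+d*(z-o[2])/d[2]
def proj(c,P):
    T=np.linalg.inv(np.array(c['cam_to_world'])); q=T[:3,:3]@np.array(P)+T[:3,3]; q=q[:2]/q[2]
    q=q*(1+c['k1']*(q@q)); return q[0]*c['fx']+c['cx'],q[1]*c['fy']+c['cy']
def blobs(c,col,amin=20):
    h=cv2.cvtColor(c['image'],cv2.COLOR_RGB2HSV); H,S,V=cv2.split(h)
    k={'red':((H<8)|(H>172))&(S>130)&(V>70),'blue':(H>100)&(H<128)&(S>120)&(V>50)}[col].astype(np.uint8)
    n,l,s,ce=cv2.connectedComponentsWithStats(k)
    return [(ce[i].round(1).tolist(),s[i].tolist()) for i in range(1,n) if s[i][4]>=amin],l
E
python3 - <<'E'
from h import *
for n in('scene','top'):
    c=snap(n,n+'0.png'); print(n,c['fx'],c['k1'],np.round(c['cam_to_world'],3).tolist())
    for k in('red','blue'):
        for b in blobs(c,k)[0]: print(k,b)
print(m.get_ee_rot(),m.get_time())
E
```

```text
scene 474.0537975158962 -0.0013850654475839857 [[0.747, 0.399, -0.531, 1.205], [0.664, -0.477, 0.576, -0.716], [-0.023, -0.783, -0.621, 0.938], [0.0, 0.0, 0.0, 1.0]]
red ([216.7, 45.4], [210, 42, 14, 9, 93])
red ([150.0, 64.7], [142, 60, 17, 10, 133])
red ([146.2, 89.6], [130, 79, 39, 18, 260])
red ([74.8, 114.5], [66, 109, 19, 12, 180])
red ([143.5, 114.0], [136, 111, 16, 6, 59])
red ([146.2, 134.1], [141, 131, 11, 6, 36])
red ([81.9, 138.7], [71, 132, 21, 11, 102])
red ([62.2, 145.8], [52, 139, 20, 11, 90])
red ([156.5, 151.0], [147, 146, 22, 9, 86])
red ([89.6, 158.7], [79, 152, 21, 11, 94])
red ([54.6, 172.7], [29, 159, 51, 29, 251])
red ([87.0, 182.1], [67, 171, 40, 20, 186])
red ([51.7, 197.2], [35, 186, 33, 22, 170])
red ([409.0, 210.2], [399, 203, 21, 16, 258])
red ([324.8, 211.1], [320, 204, 15, 12, 62])
red ([349.0, 248.4], [338, 241, 20, 13, 112])
red ([116.2, 456.7], [98, 438, 38, 38, 1089])
red ([34.3, 474.2], [14, 467, 40, 13, 374])
blue ([415.4, 62.7], [414, 59, 4, 9, 22])
blue ([400.9, 64.9], [400, 61, 3, 9, 25])
blue ([309.1, 197.3], [306, 189, 7, 18, 115])
top 545.5193630923854 -0.1413031158130313 [[0.028, -0.99, 0.14, 0.358], [-1.0, -0.027, 0.005, 0.004], [-0.001, -0.14, -0.99, 1.547], [0.0, 0.0, 0.0, 1.0]]
red ([583.7, 224.0], [572, 213, 25, 23, 459])
red ([193.2, 225.8], [182, 215, 23, 23, 421])
red ([553.3, 236.7], [542, 226, 23, 22, 392])
red ([302.8, 247.3], [300, 241, 6, 14, 35])
red ([598.3, 260.1], [587, 249, 24, 23, 440])
blue ([299.2, 275.6], [296, 272, 8, 8, 52])
[-3.06456696e+00 -6.84937398e-01  4.72380292e-04] 0.1
```

View pics/scene0.png

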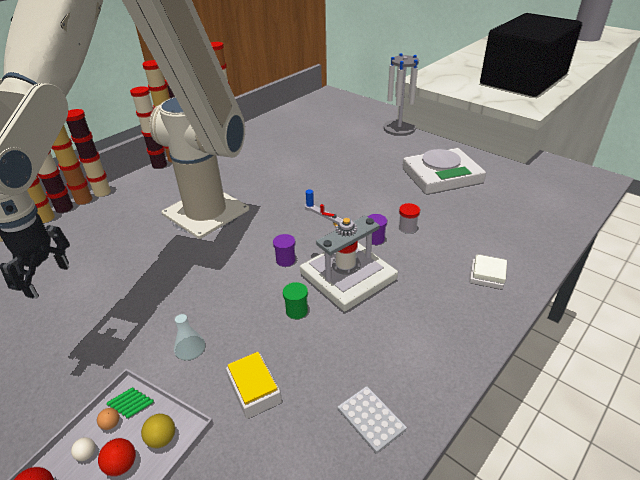

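View pics/top0.png

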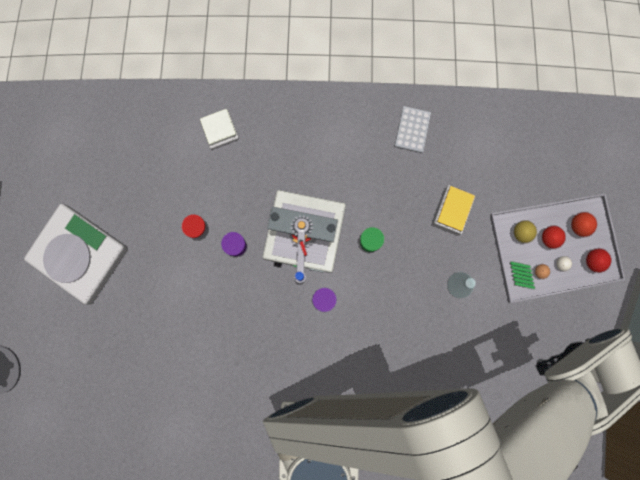

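The scene shows the shaker at scene (347,260) and top (303,230), with the blue grip at top (299,276) and the red tab near top (305,250). Red-lidded jars are the one in the shaker at scene (347,246), which is the job jar, and the spare at scene (409,215). The green jar at scene (296,300) and the purple ones at (285,250) and (377,228) are look-alikes. I'll confirm this in one enlarged crop.

Run:
```python
from h import *
t=m.camera('top'); s=m.camera('scene')
np.save('/tmp/t.npy',t,allow_pickle=True); np.save('/tmp/s.npy',s,allow_pickle=True)
a=cv2.resize(t['image'][190:290,255:355],(400,400),interpolation=cv2.INTER_CUBIC)
b=cv2.resize(s['image'][180:280,295:395],(400,400),interpolation=cv2.INTER_CUBIC)
cv2.imwrite('pics/crop1.png',np.hstack([a,b])[:,:,::-1])
print('grip top', onz(t,299.2,275.6,.237))
# grip top in scene: topmost part of blue
print('scene grip proj', proj(s,onz(t,299.2,275.6,.237)))
h=cv2.cvtColor(t['image'],cv2.COLOR_RGB2HSV)
k=((h[...,2]>185)&(h[...,1]<40)).astype(np.uint8); k[:185]=0;k[285:]=0;k[:,:255]=0;k[:,355:]=0
pts=cv2.findNonZero(k); r=cv2.minAreaRect(pts); print(r)
P=np.array([onz(t,u,v,.04)[:2] for u,v in cv2.boxPoints(r)]); print(P.round(4),P.mean(0))
for e in np.diff(P,axis=0): print(np.hypot(*e),np.arctan2(e[1],e[0]))
```

```text
grip top [0.44251248 0.05959429 0.237     ]
scene grip proj (np.float64(308.1176924396244), np.float64(190.16470318751635))
((303.23077392578125, 233.34613037109375), (69.62122344970703, 74.72024536132812), 11.309932708740234)
[[ 0.4867  0.1731]
 [ 0.6955  0.1405]
 [ 0.6613 -0.0533]
 [ 0.4542 -0.0173]] [0.57443494 0.06073608]
0.21131146743201534 -0.1547813639805131
0.19680692625471471 -1.7451570878635159
0.21025762772935666 2.9693548364153326
```

View pics/crop1.png

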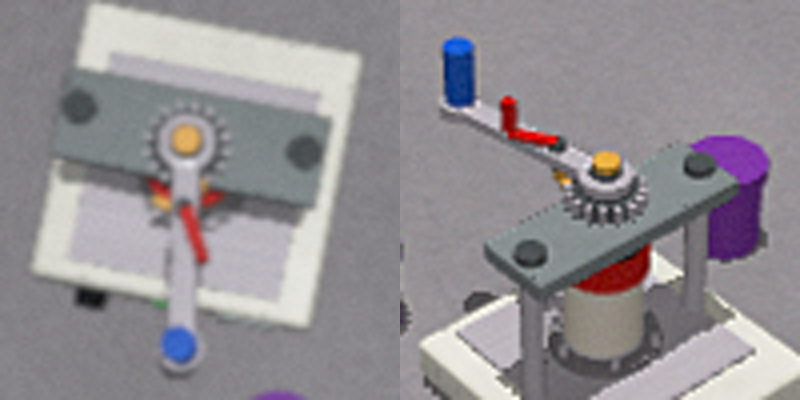

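The crop confirms the target. The orange screw cap is at top (301.8,225), the grip at (299.8,276), and the red tab at (305.5,254), on the −y side. The clamped jar is red-lidded and pale, and the neighbouring jar is purple. Next I check reach, then go above a point beside the tab.

```bash
cat >> h.py <<'E'
def rv(th): return [np.pi*np.cos(th/2),np.pi*np.sin(th/2),0.]
def F(n=5):
    return np.mean([np.array(m.get_contact_force()) for _ in range(n)],axis=0)
E
python3 - <<'E'
from h import *
t=np.load('/tmp/t.npy',allow_pickle=True).item(); 
print('cap',onz(t,301.75,225,.2),'tab',onz(t,305.5,254,.223))
ax=np.array([.5725,.0605])
m.servo_line([.266,-.565,.34]) 
m.move_to([.4985,.011,.30],rv(0.0))
m.command_gripper(0.0)
q=m.get_joint_positions(); print(np.round(q,3),m.get_width(),m.get_time(),F())
for ph in np.arange(2.2,3.8,.2):
    p=ax+.13*np.array([np.cos(ph),np.sin(ph)])
    o=[]
    for off in(0,np.pi):
        r=m.solve_ik([*p,.225],rv(ph-np.pi+off)); o.append(None if r is None else np.round(r,2)[[0,5]].tolist())
    print(round(ph,2),o)
m.servo_line([.4985,.011,.236])
s=snap('scene','s2.png'); tt=snap('top','t2.png')
for z in (.236-.022,.236-.035): print(proj(s,[.4985,.011,z]))
a=cv2.resize(s['image'][150:270,280:400],(480,480),interpolation=cv2.INTER_CUBIC)
cv2.imwrite('pics/crop2.png',a[:,:,::-1])
E
```

```text
cap [0.5715556  0.05894846 0.2       ] tab [0.49655427 0.04653278 0.223     ]
[-0.002  0.179  1.859 -0.     1.104  1.569] 0.00032712319496773826 3.9167 [-0.14389162 -0.02737346  0.75539933]
2.2 [None, [0.3, -0.33]]
2.4 [None, [0.28, -0.55]]
2.6 [[0.24, 2.36], [0.24, -0.78]]
2.8 [[0.2, 2.11], [0.2, -1.03]]
3.0 [[0.15, 1.86], [0.15, -1.28]]
3.2 [[0.09, 1.6], [0.09, -1.54]]
3.4 [[0.03, 1.35], [0.03, -1.79]]
3.6 [[-0.02, 1.09], [-0.02, -2.05]]
(np.float64(311.4709533722159), np.float64(212.75920682311056))
(np.float64(311.65421612890583), np.float64(216.76617875103867))
```

View pics/crop2.png

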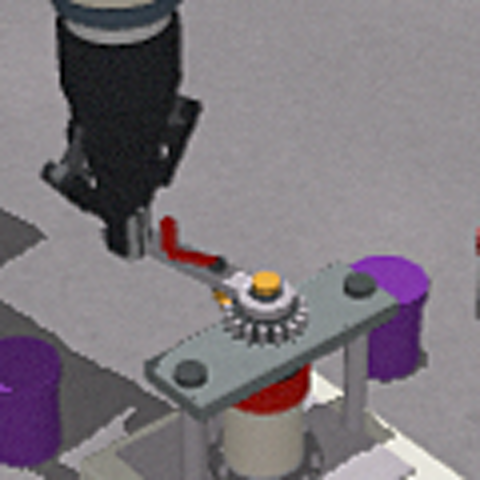

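Fingertips are at crop (128,252), i.e. scene (312,213), which matches the 22 mm tip offset. The red tab is right beside them at crop (168,235). Now I push the tab towards +y in small steps.

Run:
```python
from h import *
m.servo_line([.4985,.011,.230]); f0=F(); print('f0',f0.round(2),m.get_time())
y=.011; pk=0
while y<.062:
    y+=.002; m.servo_line([.4985,y,.230],rate=.03)
    f=F()-f0; print(round(y,3),f.round(2))
    pk=max(pk,-f[1])
    if -f[1]>5: break
    if pk>.9 and -f[1]<.3*pk and y>.04: break
print(m.get_time())
m.servo_line([.4985,y-.02,.230],rate=.1); m.servo_line([.4985,y-.02,.30])
m.servo_line([.4985,y-.12,.30])
t=m.camera('top')
for k in('red','blue'):
    for b in blobs(t,k,8)[0]:
        if 250<b[0][0]<350: print(k,b)
cv2.imwrite('pics/crop3.png',cv2.resize(t['image'][190:310,240:360],(480,480),interpolation=cv2.INTER_CUBIC)[:,:,::-1])
```

```text
f0 [-0.23 -0.32 -0.8 ] 4.8417
0.013 [ 0.09 -0.05  0.87]
0.015 [0.76 0.57 0.3 ]
0.017 [0.24 0.38 1.37]
0.019 [0.53 0.35 1.24]
0.021 [0.29 0.4  1.36]
0.023 [0.66 0.77 1.33]
0.025 [0.26 0.16 0.39]
0.027 [-0.04  0.73  1.17]
0.029 [-0.29 -0.21  0.89]
0.031 [-0.57 -0.54  0.63]
0.033 [ 0.09 -0.63  1.01]
0.035 [-0.25 -0.16  0.97]
0.037 [-0.19  0.3   2.04]
0.039 [-0.29 -0.19  1.12]
0.041 [0.25 0.   0.97]
0.043 [ 0.53 -0.1   0.46]
0.045 [ 0.52  0.65 -0.14]
0.047 [1.25 0.14 0.54]
0.049 [ 0.21 -0.61  0.71]
0.051 [ 0.75 -1.28  1.12]
0.053 [ 0.25 -0.68  0.32]
0.055 [ 1.48 -0.97  0.51]
0.057 [ 0.81 -0.85  0.75]
0.059 [ 0.16 -1.43  1.47]
0.061 [ 0.07 -0.21  1.07]
11.0917
red ([308.2, 238.6], [307, 238, 4, 3, 8])
red ([295.0, 247.3], [292, 241, 7, 14, 37])
blue ([289.8, 274.6], [286, 271, 9, 8, 54])
```

View pics/crop3.png

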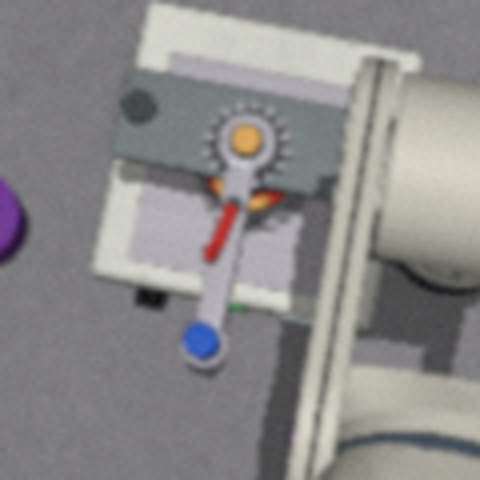

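The lever has flipped: the red tab is now on the left at crop (210,256), the grip is at (201,340), and the selector is about +0.2. The handle only swung about 0.15 rad clockwise. Next I straddle the grip, freewheel back and make the first stroke, watching the force.

```bash
cat >> h.py <<'E'
ax=np.array([.572,.0600]); MID=2.977; Z=.223
def pose(ph,z=Z): return [*(ax+.13*np.array([np.cos(ph),np.sin(ph)])),z],rv(ph)
def ft(ph,f0,n=6):
    o=[]
    for _ in range(n):
        o.append(np.array(m.get_contact_force())); m.hold(.01)
    return float((np.mean(o,axis=0)-f0)@np.array([-np.sin(ph),np.cos(ph)]))
def go(ph,rate): 
    p,o=pose(ph); m.servo_line(p,o,rate=rate)
E
python3 - <<'E'
from h import *
t=m.camera('top'); b=[b for b in blobs(t,'blue')[0] if 250<b[0][0]<350][0][0]
g=onz(t,*b,.237)[:2]; d=g-ax; ph=np.arctan2(d[1],d[0]); print(g,np.hypot(*d),ph)
m.command_gripper(.034)
p,o=pose(ph,.31); m.move_to(p,o)
p,o=pose(ph,.245); m.servo_line(p,o); f0=F()
p,o=pose(ph); m.servo_line(p,o,rate=.08)
m.hold(.1); x=[np.array(m.get_contact_force())]; 
for _ in range(9): m.hold(.01); x.append(np.array(m.get_contact_force()))
x=np.array(x); print('f0',f0,'in',x.mean(0).round(2),x.std(0).round(2),m.get_width(),m.get_time())
f0=x.mean(0); np.save('/tmp/f0.npy',f0); np.save('/tmp/ph.npy',ph)
s=m.camera('scene'); cv2.imwrite('pics/crop4.png',cv2.resize(s['image'][130:250,260:380],(480,480),interpolation=cv2.INTER_CUBIC)[:,:,::-1])
E
```

```text
[0.44427199 0.08227345] 0.12965550946507753 2.9689468029310824
f0 [ 0.23375895  0.51078422 -0.51990392] in [ 0.11  0.07 -0.14] [0.5  0.48 0.44] 0.03384983679011611 16.8583
```

View pics/crop4.png

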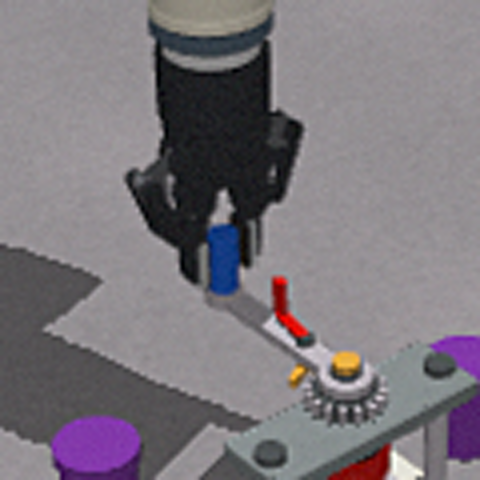

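The fingers straddle the grip cleanly at crop (222,258), and the tab at (280,295) is clear of them. Now the back stroke and first working stroke.

```bash
cat >> h.py <<'E'
def back(ph,f0,end=MID+.66,n=5):
    log=[]
    for a in np.linspace(ph,end,n+1)[1:]:
        go(a,.12); f=ft(a,f0,4); log.append((round(a,2),round(f,1)))
        if abs(f)>8: break
    print('back',log,m.get_time()); return a
E
python3 - <<'E'
from h import *
f0=np.load('/tmp/f0.npy'); ph=float(np.load('/tmp/ph.npy'))
ph=back(ph,f0); log=[]
while ph>MID-.66:
    ph-=.075; go(ph,.08); f=ft(ph,f0); log.append((round(ph,2),round(f,1)))
    if f>7: break
print(log,m.get_time()); np.save('/tmp/ph.npy',ph)
E
```

```text
Traceback (most recent call last):
  File "h.py", line 35, in back
    go(a,.12); f=ft(a,f0,4); log.append((round(a,2),round(f,1)))
                 ~~^^^^^^^^
  File "h.py", line 29, in ft
    return float((np.mean(o,axis=0)-f0)@np.array([-np.sin(ph),np.cos(ph)]))
                 ~~~~~~~~~~~~~~~~~~~~~~^~~~~~~~~~~~~~~~~~~~~~~~~~~~~~~~~~~
ValueError: matmul: Input operand 1 has a mismatch in its core dimension 0, with gufunc signature (n?,k),(k,m?)->(n?,m?) (size 2 is different from 3)
```

```bash
sed -i 's/np.cos(ph)\]))$/np.cos(ph),0]))/' h.py; grep -n "return float" h.py
python3 - <<'E'
from h import *
f0=np.load('/tmp/f0.npy'); p=np.array(m.get_position())[:2]-ax; ph=np.arctan2(p[1],p[0])%(2*np.pi); print(ph)
ph=back(ph,f0,n=4); log=[]
while ph>MID-.66:
    ph-=.075; go(ph,.08); f=ft(ph,f0); log.append((round(ph,2),round(f,1)))
    if f>7: break
print(log,m.get_time()); np.save('/tmp/ph.npy',ph)
E
```

```text
29:    return float((np.mean(o,axis=0)-f0)@np.array([-np.sin(ph),np.cos(ph),0]))
3.1019323433694854
back [(np.float64(3.24), 0.4), (np.float64(3.37), 0.1), (np.float64(3.5), -0.2), (np.float64(3.64), -0.1)] 18.5333
[(np.float64(3.56), -0.2), (np.float64(3.49), 0.1), (np.float64(3.41), 2.4), (np.float64(3.34), 2.8), (np.float64(3.26), 2.7), (np.float64(3.19), 2.7), (np.float64(3.11), 2.7), (np.float64(3.04), 2.7), (np.float64(2.96), 2.9), (np.float64(2.89), 2.6), (np.float64(2.81), 2.9), (np.float64(2.74), 3.0), (np.float64(2.66), 2.9), (np.float64(2.59), 2.4), (np.float64(2.51), 2.2), (np.float64(2.44), 2.8), (np.float64(2.36), 2.9), (np.float64(2.29), 2.8)] 24.3833
```

At rest I read a steady 2.7 N while turning free, and the back stroke reads about 0, so viscous drag drops out of these readings. Contact stiffness (100 N/mm × 5 mm/rad, 0.2 N per mm of grip travel) puts a rise of about 3.3 N at 65–95 N of clamp force. I'll use finer steps from here.

Run:
```python
from h import *
f0=np.load('/tmp/f0.npy'); ph=float(np.load('/tmp/ph.npy'))
ph=back(ph,f0,n=6); log=[]; f=0; done=False
while ph>MID-.66:
    ph-=.06 if f<1.5 else .035 if f<3.6 else .018; go(ph,.08 if f<3.6 else .04); f=ft(ph,f0,6 if f<3.4 else 12); log.append((round(float(ph),3),round(f,1)))
    if f>5.9: done=True; break
print(done,log,m.get_time()); np.save('/tmp/ph.npy',ph)
```

```text
back [(np.float64(2.51), 0.0), (np.float64(2.74), -0.2), (np.float64(2.96), 0.1), (np.float64(3.19), 0.4), (np.float64(3.41), -0.2), (np.float64(3.64), 0.2)] 26.9333
True [(3.577, -0.1), (3.517, 0.3), (3.457, 2.2), (3.422, 3.4), (3.387, 3.1), (3.352, 3.0), (3.317, 3.1), (3.282, 2.7), (3.247, 3.1), (3.212, 3.1), (3.177, 3.1), (3.142, 2.6), (3.107, 3.4), (3.072, 4.7), (3.054, 5.5), (3.036, 6.0)] 31.8833
```

Run:
```python
from h import *
f0=np.load('/tmp/f0.npy'); ph=float(np.load('/tmp/ph.npy')); log=[]
f=ft(ph,f0,15); log.append((ph,f))
for _ in range(4):
    if f>6.8: break
    ph-=.013; go(ph,.03); f=ft(ph,f0,15); log.append((ph,f))
print(np.round(log,3).tolist(),m.get_time())
# unload slowly, centre the fingers, lift
for d in(.02,.02): ph+=d; go(ph,.03); print(round(ft(ph,f0,10),2))
p,o=pose(ph,.31); m.servo_line(p,o,rate=.08)
p,o=pose(ph,.40); m.servo_line(p,o); p[1]-=.15; m.servo_line(p,o)
t=m.camera('top'); print(m.get_time(),[b for k in('red','blue') for b in blobs(t,k,8)[0] if 240<b[0][0]<360])
cv2.imwrite('pics/crop5.png',cv2.resize(t['image'][150:330,180:480],(800,480),interpolation=cv2.INTER_CUBIC)[:,:,::-1])
```

```text
[[3.036, 5.949], [3.023, 6.768], [3.01, 7.232]] 32.7583
6.25
4.12
36.6167 [([294.1, 236.7], [292, 235, 5, 5, 15]), ([297.5, 247.6], [294, 241, 8, 14, 37]), ([298.2, 275.5], [295, 272, 8, 8, 53])]
```

View pics/crop5.png

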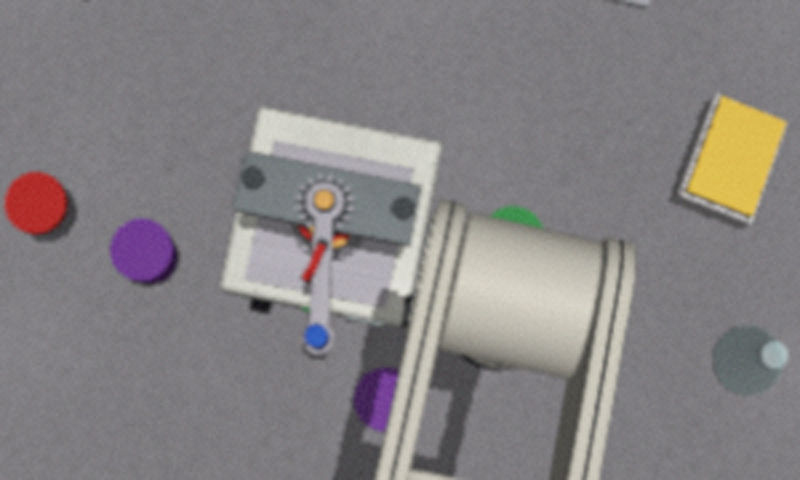

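The lever is still on tighten: tab at crop (313,265), grip at (317,336). The bystanders look undisturbed: spare jar (37,203), flask (750,358), tip box (735,160). The handle sprang back a little as I let go. With about 30 s left on the clock, I'll make one check push, capped at 7 N, to prove the clamp held.

Run:
```python
from h import *
p,o=pose(3.08,.31); m.move_to(p,o)
def act(): q=np.array(m.get_position())[:2]-ax; return np.arctan2(q[1],q[0])%(2*np.pi)
o_=[]
for _ in range(15): o_.append(np.array(m.get_contact_force())); m.hold(.01)
f0=np.mean(o_,0)
t=m.camera('top'); b=[b for b in blobs(t,'blue')[0] if 250<b[0][0]<350]; print(b[:1])
ph=3.10; p,o=pose(ph,.26); m.servo_line(p,o); p,o=pose(ph); m.servo_line(p,o,rate=.08)
log=[(ph,act(),ft(ph,f0,12))]
while ph>2.99:
    ph-=.012; go(ph,.04); f=ft(ph,f0,12); log.append((ph,act(),f))
    if f>6.9: break
print(np.round(log,3).tolist(),m.get_time())
```

```text
[]
[[3.1, 3.099, -0.088], [3.088, 3.088, -0.023], [3.076, 3.076, -0.165], [3.064, 3.064, 1.523], [3.052, 3.053, 3.218], [3.04, 3.041, 4.815], [3.028, 3.029, 5.51], [3.016, 3.018, 6.282], [3.004, 3.008, 7.271]] 41.5083
```

The force climbs straight past the free-turning 2.8 N, with no plateau, to the same 7.2 N at the same angle as before. So the screw held its load, and the spring-back was only pawl give. Now I release, clear out and hand in.

Run:
```python
from h import *
ph=3.004
for _ in range(4): ph+=.022; go(ph,.04)
p,o=pose(ph,.31); m.servo_line(p,o,rate=.1)
p[2]=.40; m.servo_line(p,o); p[1]-=.15; m.servo_line(p,o); m.hold(.5)
t=m.camera('top'); print([b for k in('red','blue') for b in blobs(t,k,8)[0] if 240<b[0][0]<360],F(),m.get_time())
print(m.sign_off())
```

```text
[([293.9, 236.6], [292, 235, 5, 5, 14]), ([297.4, 247.6], [294, 241, 8, 14, 38]), ([297.6, 275.6], [294, 272, 8, 8, 54])] [0.95020845 0.07468361 0.33019341] 45.975
the job is handed in; nothing more can be done
None
```

I flipped the lever to tighten, clamped the jar to about 7.2 N at the grip (roughly 60–100 N at the pad by my estimate, not measured directly), left the lever on tighten, let go, and handed the job in at 46 s; no verdict came back.

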